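# Put three mixed-up solder reels back on their own stands

### The arm

A 7-joint arm with a two-finger parallel gripper is mounted at the origin on the work surface. World frame = base frame: x ahead of the robot, y to its left, z up, the work surface at z = 0. Lengths are in m, angles in rad, forces in N, time in s.
With the tool pointing down it reaches from about 0.4 to 0.85 m from the base axis. Payload 4.5 kg.
Tool frame: the origin (TCP) lies at the very end of the fingers, on their centre line; the grasp point (between the pads) lies 19 mm behind it (r.pinch_z is the distance from the TCP to the grasp point, in m); z points along the fingers, y is the line along which they close (so a half turn about z gives the same grasp; the last joint's range is limited). The gripper opens to 88 mm and grips with 3 to 60 N. Pads are 18 mm wide; open, the fingers measure 123 mm over their backs; the gripper's body (75 mm by 187 mm) begins 45 mm behind the grasp point.
Start: joints at [0.034, 0.689, -0.195, 1.565, 0.157, 0.902, -0.215], TCP at [0.625, 0, 0.239] pointing down, gripper open.
Joint ranges: [-3.01, 3.01], [-0.46, 2.08], [-1.47, 1.51], [0.13, 2.56], [-1, 4.14], [0.04, 2.09], [-2.66, 2.66]. Speed limits (rad/s): [2.57, 2.57, 3.14, 3.14, 3.14, 3.14, 3.14].

### API

Orientations are given as a unit quaternion [x, y, z, w].
In Python, from plant import r, cams gives the robot as it stands.
- The arm moves only by the shell command python3 -m pendant 'ROWS' [FORCE]. ROWS is JSON, a list of rows, each a list of 3 entries, a list of its own where there are three numbers: the closure, from -1 (fully open) to 1 (shut), then the shift along the tool's x, y, z in mm, then the turn, a rotation vector about the tool's x, y, z in degrees. A call has 1 to 8 rows; each row shifts and turns the commanded pose from where the row before left it, along the tool's axes as they then stand; what a row does not reach is not made up. A row lasts 1/8 s, in which the tool goes at most 62.5 mm and 10.7 degrees, less where a joint would pass 70% of its speed; a pose out of reach is approached as far as the arm can. A call with a gripper value outside its range is refused whole. The fingers move at their own pace and stop on an object; FORCE is the grip in N (left out, the last holds). Time passes only in rows, so rows that do not move let the fingers close. It gives the time, the measured TCP pose, the force, the opening and the grip force at its end, in the units of the state.
- r.get_state(): the state, without advancing time (a new reading comes with each control period).
- cams.snapshot(name): name is "scene" or "side" or "wrist"; returns a dict with "img" (480x640x3 uint8, red, green, blue), "camera_matrix" (3x3 intrinsics, pixels), "camera_from_world" (4x4, takes a point from world to camera coordinates); the wrist camera has in their place "tool_from_camera" (4x4, takes a point from camera to tool coordinates, whose origin is the TCP and whose axes are the flange's). Camera axes: x right, y up, looking along -z (the intrinsics and any distortion apply to the point x, -y, -z); pixel columns grow to the right and rows downward; lengths in m; the calibration is good to about 2 mm. The wrist camera is an equidistant fisheye: a pixel r from the principal point sees the ray r / f radians off the axis. A picture is of the moment at which its call begins: read the wrist's pose just before it. There is no depth.
- r.finish_job(): hands the job in; it is judged then, once.
The state is a dict: "clock": time; "q": joint angles; "qd": joint speeds; "joint_torque": joint torques, N m; "tool_pos": TCP position; "eef_rot": TCP orientation; "contact_force": force on the tool from outside, world axes, zero at the start; "moment": the same for the moment, N m; "opening": opening from 0.0 (shut) to 1.0 (fully open); "finger_force": force on a finger pad.
Only numpy, scipy, OpenCV 4.12 (cv2) and the standard library are available. Lean on these libraries where they do the work, as an engineer would, in place of code of your own. Each camera call takes 0.05 s, during which the arm holds its last target. There are 200 camera calls.

### The job

The three solder reels have been put back on the wrong reel stands, each on another one's. Change them round: the large reel goes on the stand with the widest foot, which keeps it from tipping, the medium reel on the middle one and the small reel on the narrowest, each over the spindle and resting upright on the foot. Set the reels down rather than dropping them (the pad is free for parking one meanwhile), and do not push about or upset the tip cleaner, the flux jar or the tape roll.

Things in the scene. Friction and masses are not known exactly. Their poses are not given: they have to be found in the camera images.
- reel_large_centre (a point): large solder reel, an upright spool: black plastic flanges and core, wound full with bare grey solder wire, a white paper ring on top; 64 mm across, 60 mm tall, about 500 g, open bore 26 mm right through along its axis. The point is on the axis half-way up; z is the axis. Rigid, the same all round, can be gripped across the flanges at any yaw. At the start it is over the spindle of the small stand.
- reel_medium_centre (a point): medium solder reel, an upright spool: black plastic flanges and core, wound full with bare grey solder wire, a white paper ring on top; 52 mm across, 54 mm tall, about 300 g, open bore 26 mm right through along its axis. The point is on the axis half-way up; z is the axis. Rigid, the same all round, can be gripped across the flanges at any yaw. At the start it is over the spindle of the large stand.
- reel_small_centre (a point): small solder reel, an upright spool: black plastic flanges and core, wound full with bare grey solder wire, a white paper ring on top; 40 mm across, 48 mm tall, about 150 g, open bore 26 mm right through along its axis. The point is on the axis half-way up; z is the axis. Rigid, the same all round, can be gripped across the flanges at any yaw. At the start it is over the spindle of the medium stand.
- stand_large: reel stand with the widest foot, fixed: a flat round grey foot 124 mm across and 10 mm thick, and in its middle an upright bare steel spindle 10 mm thick whose tip is 70 mm above the table (60 mm above the foot). Origin: centre of the foot's underside, on the table; z up along the spindle. It takes the large reel, which then rests on the foot with its centre 40 mm above the table and the spindle in its bore.
- stand_medium: reel stand with the middle foot, fixed: a flat round grey foot 100 mm across and 10 mm thick, and in its middle an upright bare steel spindle 10 mm thick whose tip is 70 mm above the table (60 mm above the foot). Origin: centre of the foot's underside, on the table; z up along the spindle. It takes the medium reel, which then rests on the foot with its centre 37 mm above the table and the spindle in its bore.
- stand_small: reel stand with the narrowest foot, fixed: a flat round grey foot 80 mm across and 10 mm thick, and in its middle an upright bare steel spindle 10 mm thick whose tip is 70 mm above the table (60 mm above the foot). Origin: centre of the foot's underside, on the table; z up along the spindle. It takes the small reel, which then rests on the foot with its centre 34 mm above the table and the spindle in its bore.
- pad: empty square dark-grey ribbed heat pad, 110 x 110 mm, 3 mm thick, flat on the table, fixed: the free spot on which a reel can stand meanwhile. Origin: centre of its underside.
- tip_cleaner: bystander, loose: black round tip-cleaner pot filled with brass turnings, 66 mm across, 45 mm tall. Origin: centre of its underside.
- flux_jar: bystander, loose: amber glass flux jar with black cap and white label, 50 mm across, 45 mm tall. Origin: centre of its underside.
- tape_roll: bystander, loose: roll of cream masking tape lying flat, 90 mm across, 24 mm tall. Origin: centre of its underside. (Also loose and not listed: a round open screw tin 60 mm across and 22 mm tall among these things; a screwdriver, side cutters and a white bottle 130 mm tall farther out at the sides.)
Mind the look-alikes: they are no part of the job. Leave any red look-alike of the part that bears reel_small_centre alone. Leave any purple look-alike of the stand_medium alone.

How it is judged:
By the outcome, as a careful person would: the job done as asked, in the order asked, and still so for the second after the job is handed in, with the robot touching nothing.
It also fails if it takes over 102 s, if anything falls off the work surface, if the arm or the gripper's body presses on something with over 40 N, if the wrist force passes 120 N, or if a joint passes its speed limit or range.

## Working session

There is one attempt and no reset: what is moved stays moved. The work goes in short steps, Python scripts to look and compute and a shell command to move; the robot and the scene stay as the last step left them, time stands still between calls to the robot, and variables do not carry over. Pictures are saved under pics/ and viewed, at most 14 in all, crops included, and the job is handed in when it is done.

```bash
mkdir -p pics; ls; python3 - <<'E'
from plant import r,cams
import cv2
s=r.get_state();print({k:s[k] for k in('clock','tool_pos','eef_rot','contact_force','opening')},r.pinch_z)
for n in('scene','side','wrist'):
    d=cams.snapshot(n);cv2.imwrite(f'pics/{n}0.png',d['img'][:,:,::-1])
    print(n,d['camera_matrix'],d.get('camera_from_world',d.get('tool_from_camera')), [k for k in d])
E
```

```text
pics
{'clock': 0.0, 'tool_pos': array([ 6.24343725e-01, -3.62349433e-05,  2.37903826e-01]), 'eef_rot': array([ 7.07061028e-01,  7.07151888e-01, -7.18208804e-04, -6.26959482e-04]), 'contact_force': array([-0.47427727,  1.58421925, -0.63833213]), 'opening': 1.0018253756543318} 0.0187
scene [[463.7717798    0.         319.47549145]
 [  0.         463.7717798  234.8869386 ]
 [  0.           0.           1.        ]] [[-0.67094213  0.74149236  0.00507381  0.372292  ]
 [-0.63619584 -0.5791522   0.50974267  0.35557424]
 [ 0.3809088   0.3387799   0.86031196 -1.23227405]
 [ 0.          0.          0.          1.        ]] ['img', 'camera_matrix', 'camera_from_world']
side [[457.3763214    0.         324.91186705]
 [  0.         457.3763214  245.15907942]
 [  0.           0.           1.        ]] [[ 0.92510918 -0.37931553 -0.01710978 -0.50017013]
 [ 0.25801445  0.59493189  0.76123886 -0.17665053]
 [-0.27857056 -0.70864362  0.64824583 -0.84565203]
 [ 0.          0.          0.          1.        ]] ['img', 'camera_matrix', 'camera_from_world']
wrist [[371.64829954   0.         318.2081306 ]
 [  0.         371.64829954 234.62871178]
 [  0.           0.           1.        ]] [[ 1.00006348e-03  9.65700662e-01  2.59655988e-01  6.53597699e-02]
 [ 9.99998741e-01 -6.45772318e-04 -1.44976232e-03 -5.72381536e-04]
 [-1.23235778e-03  2.59657110e-01 -9.65700091e-01 -1.45937339e-01]
 [ 0.00000000e+00  0.00000000e+00  0.00000000e+00  1.00000000e+00]] ['img', 'camera_matrix', 'tool_from_camera']
```

View pics/scene0.png

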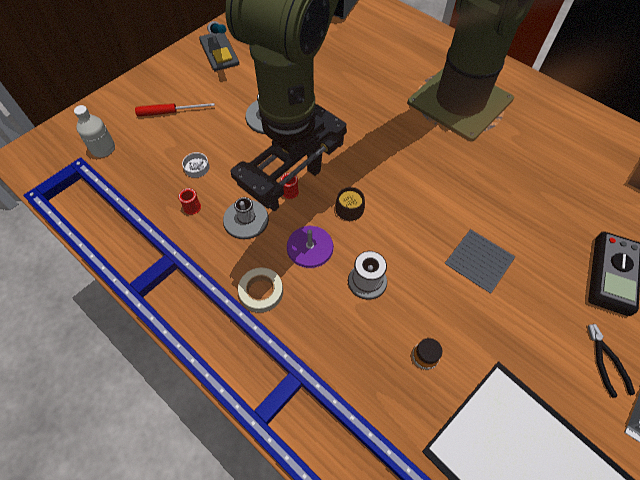

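View pics/side0.png

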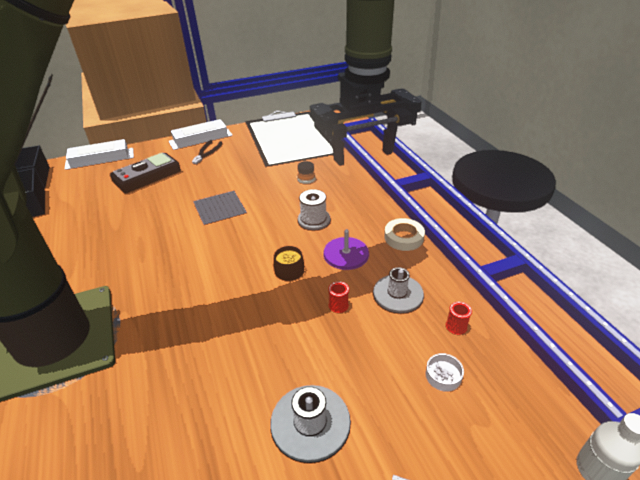

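View pics/wrist0.png

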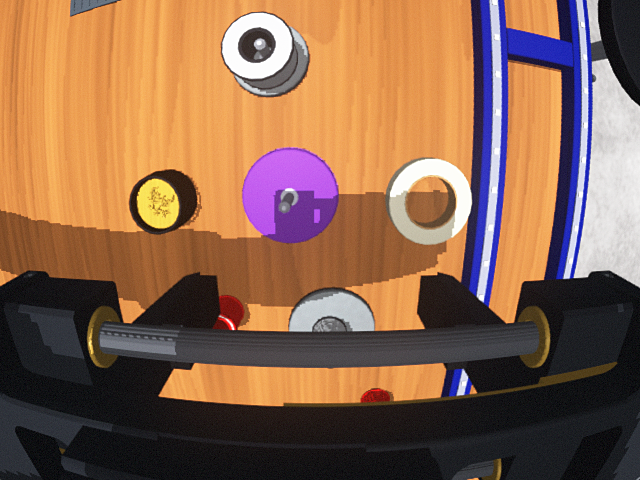

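The side view shows the medium reel on the large stand at (309,410), the small reel on the medium stand at (398,285) and the large reel on the small stand at (313,210). The look-alikes are the purple stand at (346,250) and the red reels at (339,297) and (459,318). The scene view shows the same things: large reel at (370,268), small reel at (245,208), the large stand half hidden by the arm at (260,115) and the pad at (480,260). I pick the grey reels and the grey stands by foot size. I'll measure them now and confirm in one enlarged crop.

```bash
cat > h.py <<'E'
import numpy as np,cv2
from scipy.optimize import least_squares
from scipy.spatial.transform import Rotation as R
from plant import r,cams
def snap(n):
    s=r.get_state();d=cams.snapshot(n);K=d['camera_matrix']
    if n=='wrist':
        T=np.eye(4);T[:3,:3]=R.from_quat(s['eef_rot']).as_matrix();T[:3,3]=s['tool_pos'];W=T@d['tool_from_camera']
    else: W=np.linalg.inv(d['camera_from_world'])
    return d['img'],K,W,n=='wrist'
def toplane(c,px,z):
    _,K,W,fish=c;px=np.atleast_2d(px).astype(float)
    u=(px-K[:2,2])/K[0,0]
    if fish:
        th=np.linalg.norm(u,axis=1,keepdims=True);u=u/np.maximum(th,1e-9)*np.sin(th);v=np.c_[u[:,0],-u[:,1],-np.cos(th)]
    else: v=np.c_[u[:,0],-u[:,1],-np.ones(len(u))]
    d=v@W[:3,:3].T;o=W[:3,3]
    return (o+d*((z-o[2])/d[:,2])[:,None])[:,:2]
def circ(P,rad=None,s=.001):
    c0=(P.min(0)+P.max(0))/2
    if rad: f=lambda p:np.hypot(*(P-p).T)-rad;x=c0
    else: f=lambda p:np.hypot(*(P-p[:2]).T)-p[2];x=[*c0,.02]
    q=least_squares(f,x,loss='soft_l1',f_scale=s);return np.round(q.x*1000,1),round(float(np.median(abs(f(q.x))))*1000,1)
def blob(mask,roi):
    x0,y0,x1,y1=roi;m=np.zeros_like(mask);m[y0:y1,x0:x1]=mask[y0:y1,x0:x1]
    cs,_=cv2.findContours(m,cv2.RETR_EXTERNAL,cv2.CHAIN_APPROX_NONE)
    return max(cs,key=cv2.contourArea)[:,0] if cs else None
def white(im): h=cv2.cvtColor(im,cv2.COLOR_RGB2HSV);return ((h[...,1]<40)&(h[...,2]>200)).astype(np.uint8)
def grey(im): h=cv2.cvtColor(im,cv2.COLOR_RGB2HSV);return ((h[...,1]<60)&(h[...,2]>70)).astype(np.uint8)
E
python3 - <<'E'
from h import *
S={}
rois={'side':{'L':(285,180,340,235),'S':(365,255,430,315),'M':(262,375,358,465)},'scene':{'L':(340,245,395,302),'S':(218,190,273,242)},'wrist':{'L':(210,5,320,105)}}
tops={'L':.070,'M':.064,'S':.058};foot={'L':.040,'M':.062,'S':.050}
for n in rois:
    c=S[n]=snap(n)
    for k,roi in rois[n].items():
        w=blob(white(c[0]),roi);g=blob(grey(c[0]),roi)
        print(n,k,'ring',circ(toplane(c,w,tops[k])) if w is not None and len(w)>8 else None,'foot',circ(toplane(c,g,.01),foot[k]))
for n,ps in {'side':{'pad':(220,207),'tip':(288,256),'flux':(306,166),'tape':(404,231),'tin':(445,369),'purple':(346,252),'red1':(339,287),'red2':(460,308),'bottle':(610,450)},'scene':{'pad':(480,260),'tip':(350,200),'flux':(430,347),'tape':(260,287),'tin':(195,162),'purple':(310,245)}}.items():
    for k,p in ps.items(): print(n,k,np.round(toplane(S[n],p,{'pad':.003,'tip':.045,'flux':.045,'tape':.024,'tin':.022,'purple':.01}.get(k,.045))*1000))
im=S['side'][0]
ts=[cv2.resize(im[y-45:y+45,x-45:x+45],(360,360),interpolation=cv2.INTER_CUBIC) for x,y in((313,210),(398,285))]
ts.append(cv2.resize(im[375:465,265:355],(360,360),interpolation=cv2.INTER_CUBIC)); 
cv2.imwrite('pics/crop1.png',cv2.resize(np.hstack(ts),(800,267))[:,:,::-1])
E
```

```text
side L ring (array([571.6, 149.6,  28.8]), 0.8) foot (array([581.4, 176.4]), 25.9)
side S ring None foot (array([ 636.8, -149.2]), 1.2)
side M ring (array([ 378.3, -334.9,   23.4]), 0.3) foot (array([ 378.3, -335.3]), 1.1)
scene L ring (array([571.2, 147.9,  27.8]), 0.5) foot (array([569.2, 148.6]), 4.0)
scene S ring None foot (array([ 639.5, -146.6]), 2.0)
wrist L ring (array([571.6, 146.4,  29.5]), 0.2) foot (array([571. , 151.4]), 3.3)
side pad [[374. 293.]]
side tip [[460.   2.]]
side flux [[620. 325.]]
side tape [[735.   1.]]
side tin [[ 616. -344.]]
side purple [[592.   2.]]
side red1 [[ 521. -121.]]
side red2 [[ 701. -257.]]
side bottle [[ 738. -554.]]
scene pad [[375. 297.]]
scene tip [[466.  10.]]
scene flux [[618. 329.]]
scene tape [[738.   5.]]
scene tin [[ 616. -341.]]
scene purple [[594.   8.]]
```

View pics/crop1.png

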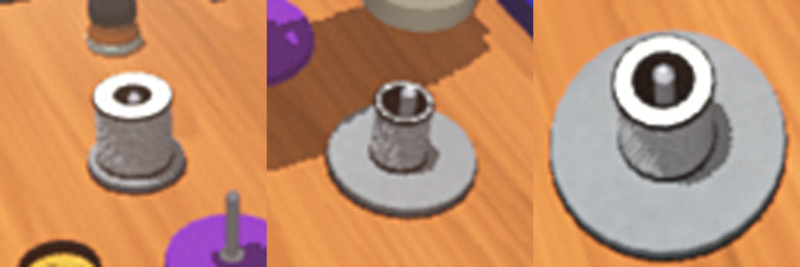

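The crop confirms three grey reels: large on the narrow foot, small on the middle foot and medium on the widest. No purple or red parts are among them. First move: hover over the large reel.

```bash
python3 -m pendant '[[-1,[37,-13,10],[0,0,0]],[-1,[37,-13,10],[0,0,0]],[-1,[37,-13,10],[0,0,0]],[-1,[37,-14,10],[0,0,0]],[-1,[0,0,30],[0,0,0]],[-1,[0,0,0],[0,0,0]]]' 40; python3 - <<'E'
from h import *
c=snap('wrist');cv2.imwrite('pics/w1.png',c[0][:,:,::-1])
s=r.get_state();print(s['tool_pos'])
E
```

```text
clock: 1.05
tool_pos: [0.5704, 0.1478, 0.1671]
eef_rot: [0.707, 0.707, -0.002, -0.001]
contact_force: [-0.4, 0.5, -0.2]
opening: 1.002
finger_force: 0.0
[0.57165641 0.14741157 0.16833853]
```

View pics/w1.png

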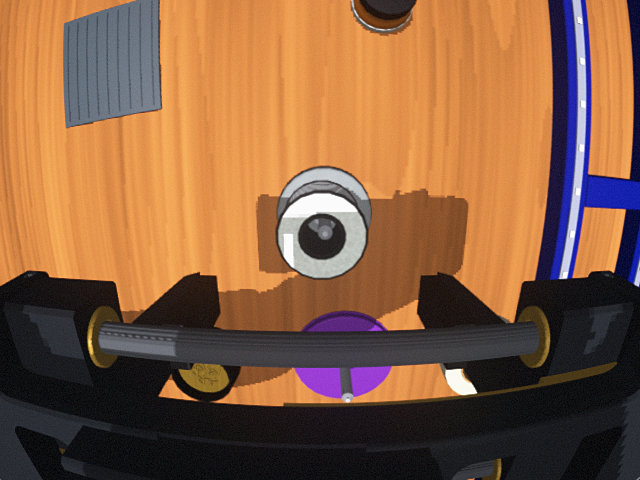

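The wrist view shows the large reel's ring at (323,236), centred between the fingers, with the pad at (112,62). I'll lower, grip and lift.

```bash
python3 - <<'E'
from h import *
c=snap('wrist');print(toplane(c,[[323,236]],.07)*1e3,toplane(c,[[65,22],[160,105],[67,125]],.003)*1e3)
E
python3 -m pendant '[[-1,[0,0,45],[0,0,0]],[-1,[0,0,45],[0,0,0]],[-1,[0,0,35],[0,0,0]],[-1,[0,0,14],[0,0,0]],[0.6,[0,0,0],[0,0,0]],[0.6,[0,0,0],[0,0,0]],[0.6,[0,0,0],[0,0,0]],[0.6,[0,0,0],[0,0,0]]]' 40
```

```text
[[574.56491423 146.01649147]] [[320.26747755 346.93237628]
 [432.74663818 246.30800576]
 [326.73599247 239.22867747]]
clock: 2.15
tool_pos: [0.5729, 0.1482, 0.0313]
eef_rot: [0.707, 0.707, 0.001, 0.001]
contact_force: [-0.7, 0.1, 6.9]
opening: 0.721
finger_force: 40.0
```

```bash
python3 -m pendant '[[0.6,[0,0,-15],[0,0,0]],[0.6,[0,0,-35],[0,0,0]],[0.6,[0,0,-35],[0,0,0]],[0.6,[15,-20,0],[0,0,0]],[0.6,[33,-43,0],[0,0,0]],[0.6,[33,-44,0],[0,0,0]],[0.6,[33,-44,0],[0,0,0]],[0.6,[33,-44,0],[0,0,0]]]'; python3 - <<'E'
from h import *
c=snap('wrist');cv2.imwrite('pics/w2.png',c[0][:,:,::-1])
E
```

```text
clock: 3.15
tool_pos: [0.3758, 0.2962, 0.1155]
eef_rot: [0.707, 0.707, 0.001, -0.0]
contact_force: [0.8, 0.6, -4.0]
opening: 0.718
finger_force: 40.0
```

View pics/w2.png

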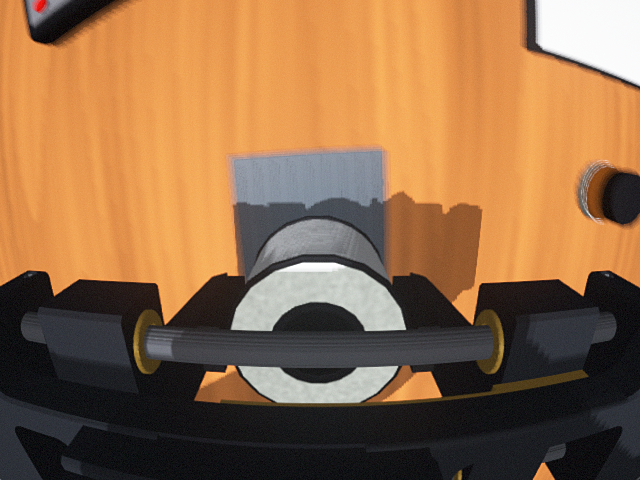

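The reel is held level at (318,330) over the pad, which spans columns 232–385. Lowering it gently.

```bash
python3 -m pendant '[[0.6,[0,0,20],[0,0,0]],[0.6,[0,0,40],[0,0,0]],[0.6,[0,0,20],[0,0,0]],[0.6,[0,0,6],[0,0,0]],[0.6,[0,0,3],[0,0,0]],[0.6,[0,0,0],[0,0,0]]]'
```

```text
clock: 3.95
tool_pos: [0.3775, 0.2953, 0.0264]
eef_rot: [0.707, 0.707, 0.001, 0.0]
contact_force: [-0.3, -0.6, -4.5]
opening: 0.721
finger_force: 40.0
```

```bash
python3 -m pendant '[[0.6,[0,0,1],[0,0,0]],[0.6,[0,0,1],[0,0,0]],[0.6,[0,0,1],[0,0,0]],[0.6,[0,0,0],[0,0,0]]]'
```

```text
clock: 4.45
tool_pos: [0.3773, 0.2952, 0.0242]
eef_rot: [0.707, 0.707, 0.001, 0.0]
contact_force: [-1.4, -1.5, 12.0]
opening: 0.719
finger_force: 40.0
```

```bash
python3 -m pendant '[[-1,[0,0,0],[0,0,0]],[-1,[0,0,0],[0,0,0]],[-1,[0,0,-50],[0,0,0]],[-1,[0,0,-60],[0,0,0]],[-1,[-37,39,-17],[0,0,0]],[-1,[-37,39,-17],[0,0,0]],[-1,[-37,39,0],[0,0,0]],[-1,[-37,39,0],[0,0,0]]]'; python3 -m pendant '[[-1,[-38,39,0],[0,0,0]],[-1,[0,0,0],[0,0,0]],[-1,[0,0,0],[0,0,0]]]'; python3 - <<'E'
from h import *
c=snap('wrist');cv2.imwrite('pics/w3.png',c[0][:,:,::-1])
E
```

```text
clock: 5.45
tool_pos: [0.5342, 0.1457, 0.1671]
eef_rot: [0.707, 0.707, 0.0, 0.0]
contact_force: [0.3, 1.1, -0.2]
opening: 1.0
finger_force: 0.0
clock: 5.82
tool_pos: [0.5711, 0.1096, 0.1664]
eef_rot: [0.707, 0.707, -0.0, -0.001]
contact_force: [-1.1, 0.3, -0.3]
opening: 1.002
finger_force: 0.0
```

View pics/w3.png

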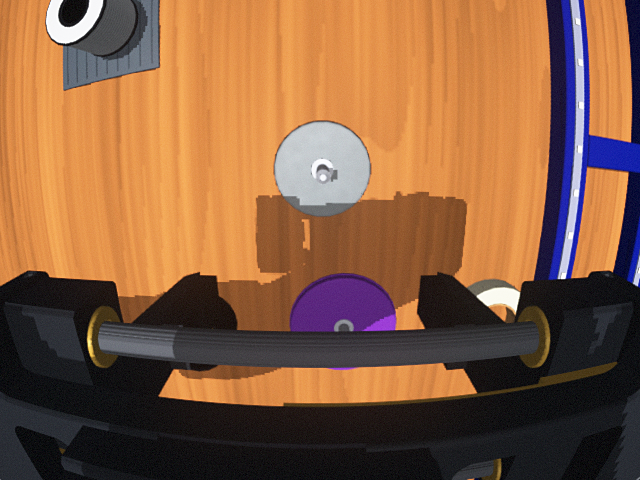

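The large reel stands upright on the pad at about (75,15). The small stand's foot is at (322,168) and its spindle tip at (323,177). Measure that, then go to view the small reel.

```bash
python3 - <<'E'
from h import *
c=snap('wrist');g=blob(grey(c[0]),(260,110,385,200));P=toplane(c,g[g[:,1]<192],.01)
print('small stand',circ(P,.040),toplane(c,[[323,177]],.07)*1e3)
E
python3 -m pendant '[[-1,[-49,11,0],[0,0,0]],[-1,[-49,11,0],[0,0,0]],[-1,[-49,11,0],[0,0,0]],[-1,[-49,11,0],[0,0,0]],[-1,[-49,11,0],[0,0,0]],[-1,[-50,12,0],[0,0,0]],[-1,[0,0,0],[0,0,0]],[-1,[0,0,0],[0,0,0]]]'; python3 - <<'E'
from h import *
c=snap('wrist');cv2.imwrite('pics/w4.png',c[0][:,:,::-1])
E
```

```text
small stand (array([573.8, 147.7]), 0.4) [[573.43380806 149.711837  ]]
clock: 6.92
tool_pos: [0.6389, -0.1836, 0.1666]
eef_rot: [0.706, 0.708, 0.0, -0.001]
contact_force: [0.6, -0.7, 0.4]
opening: 0.997
finger_force: 0.0
```

View pics/w4.png

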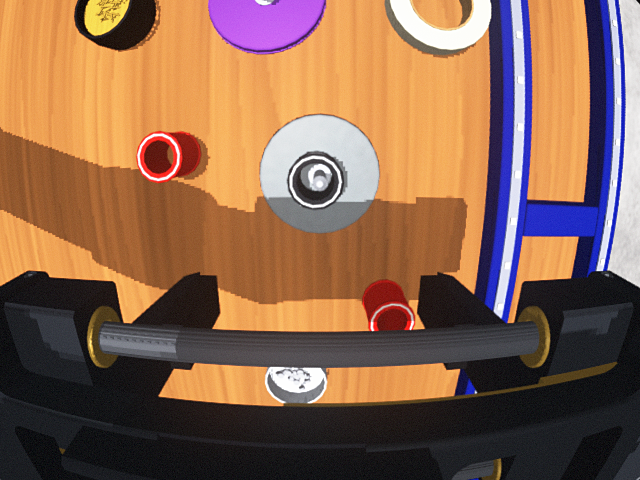

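The small reel's rim is at (316,180) with the spindle tip at (319,181), on the medium foot at (320,173). The red look-alikes at (165,157) and (388,305) are well clear.

```bash
python3 - <<'E'
from h import *
c=snap('wrist');g=blob(grey(c[0]),(250,105,390,240));P=toplane(c,g[g[:,1]<195],.01)
print('medium stand',circ(P,.050),toplane(c,[[319,180]],.07)*1e3,'reel',toplane(c,[[316,180]],.058)*1e3)
print(r.get_state()['tool_pos'])
E
```

```text
medium stand (array([ 639.2, -150. ]), 0.4) [[ 639.05487655 -145.44408111]] reel [[ 637.03314865 -146.82195093]]
[ 0.63907275 -0.18270334  0.1667791 ]
```

```bash
python3 -m pendant '[[-1,[38,-1,0],[0,0,0]],[-1,[0,0,45],[0,0,0]],[-1,[0,0,50],[0,0,0]],[-1,[0,0,35],[0,0,0]],[-1,[0,0,15],[0,0,0]],[0.8,[0,0,0],[0,0,0]],[0.8,[0,0,0],[0,0,0]],[0.8,[0,0,0],[0,0,0]]]' 35;  python3 -m pendant '[[0.8,[0,0,0],[0,0,0]],[0.8,[0,0,0],[0,0,0]],[0.8,[0,0,0],[0,0,0]]]'
```

```text
clock: 8.02
tool_pos: [0.6391, -0.1481, 0.0234]
eef_rot: [0.707, 0.707, 0.001, 0.001]
contact_force: [1.4, 0.2, 0.2]
opening: 0.685
finger_force: 0.0
clock: 8.4
tool_pos: [0.638, -0.1481, 0.0222]
eef_rot: [0.707, 0.707, -0.0, 0.0]
contact_force: [-1.5, -1.0, 4.0]
opening: 0.445
finger_force: 35.0
```

```bash
python3 -m pendant '[[0.8,[0,0,-15],[0,0,0]],[0.8,[0,0,-35],[0,0,0]],[0.8,[0,0,-40],[0,0,0]],[0.8,[26,-4,0],[0,0,0]],[0.8,[45,-10,0],[0,0,0]],[0.8,[45,-10,0],[0,0,0]],[0.8,[45,-10,0],[0,0,0]],[0.8,[45,-10,0],[0,0,0]]]';  python3 -m pendant '[[0.8,[45,-10,0],[0,0,0]],[0.8,[45,-10,0],[0,0,0]],[0.8,[0,0,0],[0,0,0]],[0.8,[0,0,0],[0,0,0]]]'; python3 - <<'E'
from h import *
print(r.get_state()['tool_pos'])
w=snap('wrist')[0];a=snap('scene')[0][190:310,290:450];b=snap('side')[0][130:250,230:390]
t=np.hstack([cv2.resize(a,(400,300)),cv2.resize(b,(400,300))])
cv2.imwrite('pics/w5.png',np.vstack([t,cv2.resize(w[120:360],(800,300))])[:,:,::-1])
E
```

```text
clock: 9.4
tool_pos: [0.5939, 0.0596, 0.1125]
eef_rot: [0.707, 0.707, 0.0, 0.0]
contact_force: [0.0, 0.8, -1.7]
opening: 0.448
finger_force: 35.0
clock: 9.9
tool_pos: [0.5742, 0.1475, 0.1122]
eef_rot: [0.707, 0.707, -0.0, 0.0]
contact_force: [0.4, -0.6, -0.7]
opening: 0.445
finger_force: 35.0
[0.57420844 0.14749013 0.11216439]
```

View pics/w5.png

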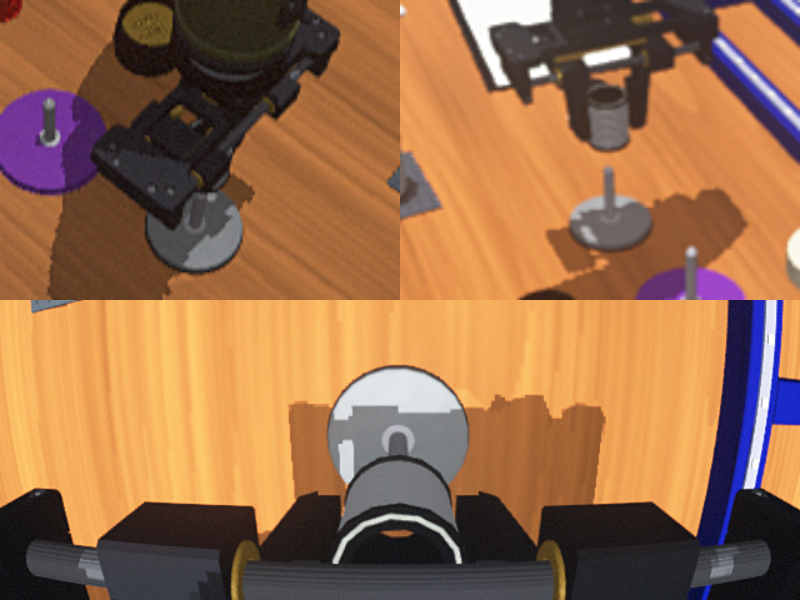

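The small reel hangs upright right above the small stand's spindle in both views. Lowering.

```bash
python3 -m pendant '[[0.8,[0,0,20],[0,0,0]],[0.8,[0,0,30],[0,0,0]],[0.8,[0,0,26],[0,0,0]],[0.8,[0,0,8],[0,0,0]],[0.8,[0,0,3],[0,0,0]],[0.8,[0,0,0],[0,0,0]]]';  python3 -m pendant '[[0.8,[0,0,1],[0,0,0]],[0.8,[0,0,1],[0,0,0]],[0.8,[0,0,1],[0,0,0]],[0.8,[0,0,0],[0,0,0]]]'
```

```text
clock: 10.8
tool_pos: [0.5747, 0.1479, 0.0255]
eef_rot: [0.707, 0.707, 0.001, 0.0]
contact_force: [-0.5, -0.2, -1.7]
opening: 0.442
finger_force: 35.0
clock: 11.3
tool_pos: [0.5743, 0.1481, 0.0222]
eef_rot: [0.707, 0.707, 0.0, 0.0]
contact_force: [-1.3, -0.8, 3.0]
opening: 0.445
finger_force: 35.0
```

```bash
python3 -m pendant '[[-1,[0,0,0],[0,0,0]],[-1,[0,0,0],[0,0,0]],[-1,[0,0,0],[0,0,0]],[-1,[0,0,-45],[0,0,0]],[-1,[0,0,-50],[0,0,0]],[-1,[0,0,-50],[0,0,0]],[-1,[-46,-18,0],[0,0,0]],[-1,[-52,-19,0],[0,0,0]]]';  python3 -m pendant '[[-1,[-52,-19,0],[0,0,0]],[-1,[-52,-19,0],[0,0,0]],[-1,[-52,-19,0],[0,0,0]],[-1,[-52,-19,0],[0,0,0]],[-1,[-52,-20,0],[0,0,0]],[-1,[-52,-20,0],[0,0,0]],[-1,[-52,-20,0],[0,0,0]],[-1,[-52,-20,0],[0,0,0]]]';python3 -m pendant '[[-1,[0,0,0],[0,0,0]],[-1,[0,0,0],[0,0,0]]]'; python3 - <<'E'
from h import *
w=snap('wrist')[0];b=snap('side')[0][140:260,230:390]
print(r.get_state()['q'])
w=cv2.resize(w,(400,300));cv2.imwrite('pics/w6f.png',snap('wrist')[0][:,:,::-1])
cv2.imwrite('pics/w6.png',np.hstack([w,cv2.resize(b,(400,300))])[:,:,::-1])
E
```

```text
clock: 12.3
tool_pos: [0.5372, 0.0498, 0.1676]
eef_rot: [0.706, 0.708, 0.001, 0.001]
contact_force: [0.6, -1.5, 0.3]
opening: 1.0
finger_force: 0.0
clock: 13.3
tool_pos: [0.3802, -0.3677, 0.1668]
eef_rot: [0.707, 0.707, 0.0, 0.0]
contact_force: [0.5, -0.5, -0.2]
opening: 1.002
finger_force: 0.0
clock: 13.55
tool_pos: [0.3813, -0.3652, 0.1666]
eef_rot: [0.707, 0.707, 0.0, -0.0]
contact_force: [0.3, -0.5, 1.1]
opening: 0.998
finger_force: 0.0
[ 0.84690586  0.67792462 -0.28109948  1.92602069  0.32026424  0.58099581
  0.35825845]
```

View pics/w6.png

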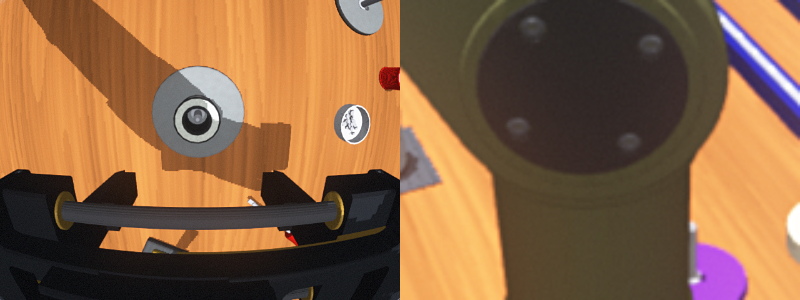

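The medium reel is at about (315,186) in the full wrist frame, on the large foot. The arm hides the small stand in the side view. Measuring.

```bash
python3 - <<'E'
from h import *
c=snap('wrist');h=cv2.cvtColor(c[0],cv2.COLOR_RGB2HSV)
g=blob(((h[...,1]<60)&(h[...,2]>50)).astype(np.uint8),(235,95,395,265));print('large stand',circ(toplane(c,g,.01),.062))
w=blob(((h[...,1]<40)&(h[...,2]>170)).astype(np.uint8),(270,140,365,235));print(len(w),'reel',circ(toplane(c,w,.064),.0235), cv2.minEnclosingCircle(w), 'px315,186',toplane(c,[[315,186]],.064)*1e3)
E
```

```text
large stand (array([ 379.5, -335.3]), 1.4)
196 reel (array([ 378.8, -337.3]), 0.3) ((313.6995544433594, 194.02752685546875), 35.078956604003906) px315,186 [[ 379.67471812 -331.69453118]]
```

```bash
python3 -m pendant '[[-1,[30,-1,0],[0,0,0]],[-1,[0,0,45],[0,0,0]],[-1,[0,0,50],[0,0,0]],[-1,[0,0,35],[0,0,0]],[-1,[0,0,13],[0,0,0]],[0.7,[0,0,0],[0,0,0]],[0.7,[0,0,0],[0,0,0]],[0.7,[0,0,0],[0,0,0]]]' 40;  python3 -m pendant '[[0.7,[0,0,0],[0,0,0]],[0.7,[0,0,0],[0,0,0]]]'
```

```text
clock: 14.75
tool_pos: [0.3807, -0.3365, 0.0249]
eef_rot: [0.707, 0.707, 0.0, 0.001]
contact_force: [-0.4, -0.0, -0.1]
opening: 0.684
finger_force: 0.0
clock: 15.0
tool_pos: [0.3799, -0.3364, 0.0245]
eef_rot: [0.707, 0.707, -0.0, 0.0]
contact_force: [-2.0, 0.3, 6.5]
opening: 0.573
finger_force: 40.0
```

```bash
python3 -m pendant '[[0.7,[0,0,-15],[0,0,0]],[0.7,[0,0,-35],[0,0,0]],[0.7,[0,0,-40],[0,0,0]],[0.7,[18,25,0],[0,0,0]],[0.7,[34,47,0],[0,0,0]],[0.7,[34,47,0],[0,0,0]],[0.7,[34,47,0],[0,0,0]],[0.7,[34,47,0],[0,0,0]]]';  python3 -m pendant '[[0.7,[34,47,0],[0,0,0]],[0.7,[0,0,0],[0,0,0]],[0.7,[0,0,0],[0,0,0]]]'; python3 - <<'E'
from h import *
print(r.get_state()['tool_pos'])
a=snap('side')[0]; b=a[200:320,320:480];cc=a[140:260,230:390];w=snap('wrist')[0]
cv2.imwrite('pics/w7.png',np.vstack([np.hstack([cv2.resize(b,(400,300)),cv2.resize(cc,(400,300))]),cv2.resize(w[120:360],(800,300))])[:,:,::-1])
E
```

```text
clock: 16.0
tool_pos: [0.5939, -0.1807, 0.1144]
eef_rot: [0.707, 0.707, -0.0, -0.0]
contact_force: [0.6, -0.6, -2.8]
opening: 0.576
finger_force: 40.0
clock: 16.38
tool_pos: [0.6388, -0.1483, 0.1137]
eef_rot: [0.707, 0.707, -0.001, -0.001]
contact_force: [-0.8, -1.3, -2.8]
opening: 0.576
finger_force: 40.0
[ 0.63882532 -0.14833195  0.11370064]
```

View pics/w7.png

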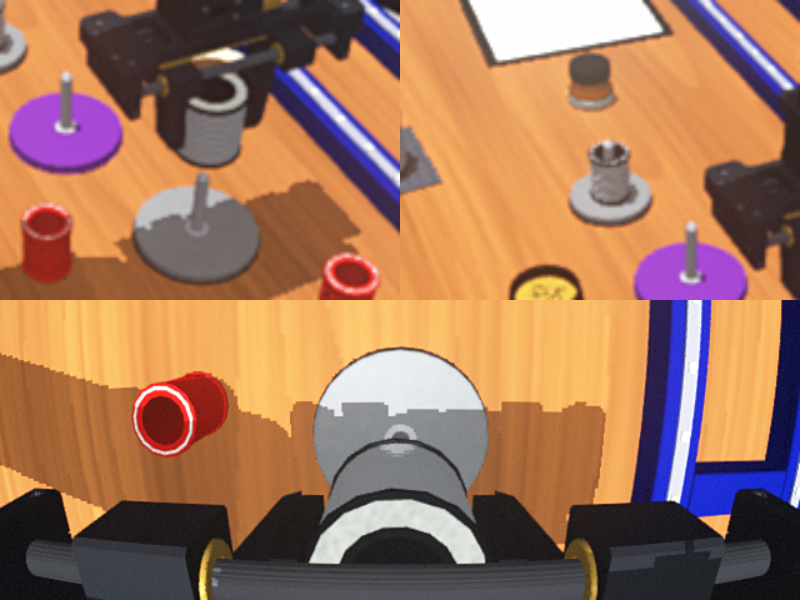

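The small reel sits on its stand around the spindle, and the medium reel hangs upright over the medium stand's spindle. Lowering.

```bash
python3 -m pendant '[[0.7,[0,0,20],[0,0,0]],[0.7,[0,0,30],[0,0,0]],[0.7,[0,0,26],[0,0,0]],[0.7,[0,0,8],[0,0,0]],[0.7,[0,0,3],[0,0,0]],[0.7,[0,0,0],[0,0,0]]]';  python3 -m pendant '[[0.7,[0,0,1],[0,0,0]],[0.7,[0,0,1],[0,0,0]],[0.7,[0,0,1],[0,0,0]],[0.7,[0,0,0],[0,0,0]]]'
```

```text
clock: 17.23
tool_pos: [0.6405, -0.1482, 0.0273]
eef_rot: [0.707, 0.707, 0.0, 0.0]
contact_force: [-0.1, 0.2, -2.9]
opening: 0.571
finger_force: 40.0
clock: 17.73
tool_pos: [0.6404, -0.148, 0.0246]
eef_rot: [0.707, 0.707, 0.0, 0.0]
contact_force: [-0.8, 0.9, 4.4]
opening: 0.573
finger_force: 40.0
```

```bash
python3 -m pendant '[[-1,[0,0,0],[0,0,0]],[-1,[0,0,0],[0,0,0]],[-1,[0,0,0],[0,0,0]],[-1,[0,0,-45],[0,0,0]],[-1,[0,0,-50],[0,0,0]],[-1,[0,0,-48],[0,0,0]],[-1,[51,-33,0],[0,0,0]],[-1,[51,-33,0],[0,0,0]]]';  python3 -m pendant '[[-1,[51,-33,0],[0,0,0]],[-1,[51,-33,0],[0,0,0]],[-1,[51,-33,0],[0,0,0]],[-1,[51,-33,0],[0,0,0]],[-1,[51,-33,0],[0,0,0]],[-1,[51,-33,0],[0,0,0]],[-1,[0,0,0],[0,0,0]],[-1,[0,0,0],[0,0,0]]]'; python3 - <<'E'
from h import *
c=snap('wrist');h=cv2.cvtColor(c[0],cv2.COLOR_RGB2HSV)
w=blob(((h[...,1]<40)&(h[...,2]>140)).astype(np.uint8),(240,130,400,265));print(len(w),'reel',circ(toplane(c,w,.063),.0285), cv2.minEnclosingCircle(w))
b=snap('side')[0][200:320,320:480]
print(r.get_state()['tool_pos'])
cv2.imwrite('pics/w8.png',np.hstack([cv2.resize(c[0],(400,300)),cv2.resize(b,(400,300))])[:,:,::-1])
E
```

```text
clock: 18.73
tool_pos: [0.5739, -0.0451, 0.1675]
eef_rot: [0.708, 0.706, 0.001, 0.001]
contact_force: [0.2, 2.2, -0.3]
opening: 1.0
finger_force: 0.0
clock: 19.73
tool_pos: [0.3762, 0.2598, 0.1668]
eef_rot: [0.707, 0.707, -0.0, 0.0]
contact_force: [-0.0, -0.8, -0.2]
opening: 1.003
finger_force: 0.0
249 reel (array([377.1, 293.4]), 1.2) ((319.77362060546875, 183.96766662597656), 44.50459671020508)
[0.37702126 0.25845819 0.16671929]
```

View pics/w8.png

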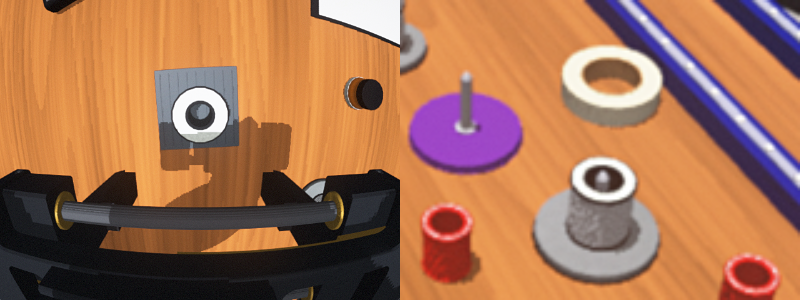

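The medium reel is seated on its stand, and the large reel stands at (320,184) on the pad. Grip it.

```bash
python3 -m pendant '[[-1,[36,0,0],[0,0,0]],[-1,[0,0,45],[0,0,0]],[-1,[0,0,50],[0,0,0]],[-1,[0,0,35],[0,0,0]],[-1,[0,0,12],[0,0,0]],[0.6,[0,0,0],[0,0,0]],[0.6,[0,0,0],[0,0,0]],[0.6,[0,0,0],[0,0,0]]]' 40;  python3 -m pendant '[[0.6,[0,0,0],[0,0,0]],[0.6,[0,0,-15],[0,0,0]],[0.6,[0,0,-35],[0,0,0]],[0.6,[0,0,-47],[0,0,0]],[0.6,[0,0,0],[0,0,0]]]'
```

```text
clock: 20.82
tool_pos: [0.3769, 0.2964, 0.026]
eef_rot: [0.707, 0.707, 0.001, 0.0]
contact_force: [1.3, -0.9, 4.1]
opening: 0.72
finger_force: 40.0
clock: 21.45
tool_pos: [0.3773, 0.2971, 0.1249]
eef_rot: [0.707, 0.707, 0.003, 0.0]
contact_force: [0.2, 0.2, -4.5]
opening: 0.718
finger_force: 40.0
```

```bash
python3 -m pendant '[[0.6,[-31,10,0],[0,0,0]],[0.6,[-54,20,0],[0,0,0]],[0.6,[-54,20,0],[0,0,0]],[0.6,[-54,20,0],[0,0,0]],[0.6,[-54,20,0],[0,0,0]],[0.6,[-54,0,0],[0,0,0]],[0.6,[-54,0,0],[0,0,0]],[0.6,[-54,0,0],[0,0,0]]]';  python3 -m pendant '[[0.6,[-54,-20,0],[0,0,0]],[0.6,[-54,-20,0],[0,0,0]],[0.6,[-54,-20,0],[0,0,0]],[0.6,[-54,-20,0],[0,0,0]],[0.6,[-6,-7,0],[0,0,0]],[0.6,[0,0,0],[0,0,0]],[0.6,[0,0,0],[0,0,0]]]'; python3 - <<'E'
from h import *
print(r.get_state()['tool_pos'])
a=snap('side')[0]; b=a[330:480,210:410];w=snap('wrist')[0]
cv2.imwrite('pics/w9.png',np.vstack([np.hstack([cv2.resize(b,(400,300)),cv2.resize(a,(400,300))]),cv2.resize(w[120:360],(800,300))])[:,:,::-1])
E
```

```text
clock: 22.45
tool_pos: [0.4649, -0.1144, 0.1207]
eef_rot: [0.707, 0.707, -0.0, -0.001]
contact_force: [-0.1, 0.2, -3.8]
opening: 0.716
finger_force: 40.0
clock: 23.32
tool_pos: [0.38, -0.3328, 0.1214]
eef_rot: [0.706, 0.708, 0.001, -0.001]
contact_force: [0.2, 0.0, -3.7]
opening: 0.718
finger_force: 40.0
[ 0.38002315 -0.33275235  0.12142959]
```

View pics/w9.png

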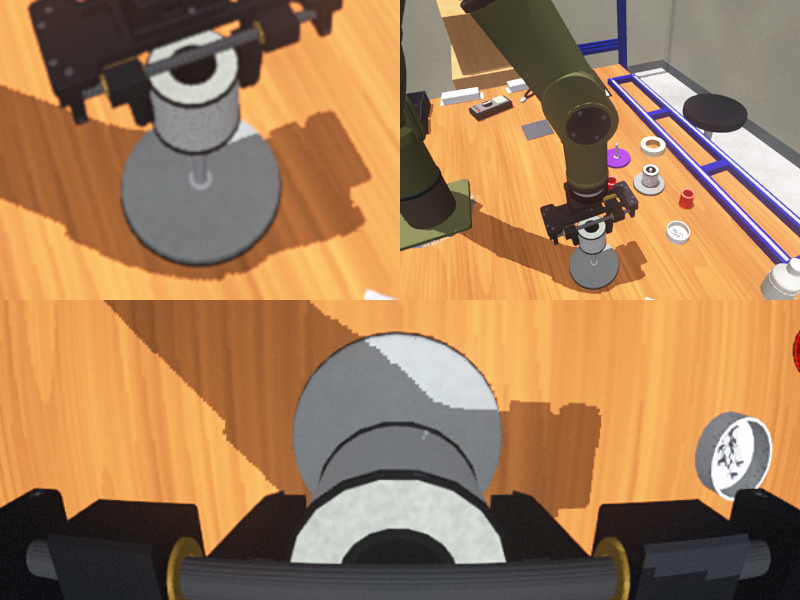

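The large reel hangs over the large stand's spindle, which lies on the reel's axis. I'll shift 2 mm and lower.

```bash
python3 -m pendant '[[0.6,[-2,0,20],[0,0,0]],[0.6,[0,0,30],[0,0,0]],[0.6,[0,0,24],[0,0,0]],[0.6,[0,0,8],[0,0,0]],[0.6,[0,0,3],[0,0,0]],[0.6,[0,0,0],[0,0,0]]]';  python3 -m pendant '[[0.6,[0,0,1],[0,0,0]],[0.6,[0,0,1],[0,0,0]],[0.6,[0,0,1],[0,0,0]],[0.6,[0,0,0],[0,0,0]]]'
```

```text
clock: 24.18
tool_pos: [0.3796, -0.337, 0.0373]
eef_rot: [0.707, 0.707, 0.0, 0.001]
contact_force: [-0.5, -0.1, -4.0]
opening: 0.716
finger_force: 40.0
clock: 24.68
tool_pos: [0.379, -0.337, 0.0337]
eef_rot: [0.707, 0.707, 0.0, -0.0]
contact_force: [-0.3, 0.1, -4.0]
opening: 0.717
finger_force: 40.0
```

```bash
python3 -m pendant '[[0.6,[0,0,1],[0,0,0]],[0.6,[0,0,1],[0,0,0]],[0.6,[0,0,0],[0,0,0]]]'
```

```text
clock: 25.05
tool_pos: [0.379, -0.3371, 0.0329]
eef_rot: [0.707, 0.707, -0.0, 0.001]
contact_force: [-2.4, 1.6, 10.7]
opening: 0.72
finger_force: 40.0
```

Contact felt. Release, rise and move away so the cameras can see.

```bash
python3 -m pendant '[[-1,[0,0,0],[0,0,0]],[-1,[0,0,0],[0,0,0]],[-1,[0,0,-45],[0,0,0]],[-1,[0,0,-50],[0,0,0]],[-1,[0,0,-50],[0,0,0]],[-1,[40,0,-30],[0,0,0]],[-1,[50,20,0],[0,0,0]],[-1,[50,20,0],[0,0,0]]]';python3 -m pendant '[[-1,[50,0,0],[0,0,0]],[-1,[50,0,0],[0,0,0]],[-1,[0,0,0],[0,0,0]],[-1,[0,0,0],[0,0,0]]]'; python3 - <<'E'
from h import *
a=snap('side')[0]; b=a[150:330,280:520];c=a[350:480,220:393]
w=np.hstack([cv2.resize(b,(400,300)),cv2.resize(c,(400,300))]);cv2.imwrite('pics/w10.png',np.vstack([w,np.hstack([cv2.resize(a,(400,300)),cv2.resize(snap('scene')[0],(400,300))])])[:,:,::-1])
E
```

```text
clock: 26.05
tool_pos: [0.4196, -0.1961, 0.2073]
eef_rot: [0.708, 0.707, 0.0, 0.001]
contact_force: [0.3, -0.5, -0.5]
opening: 0.998
finger_force: 0.0
clock: 26.55
tool_pos: [0.419, -0.0976, 0.2067]
eef_rot: [0.707, 0.707, -0.0, 0.0]
contact_force: [-0.1, -0.5, -0.1]
opening: 1.001
finger_force: 0.0
```

View pics/w10.png

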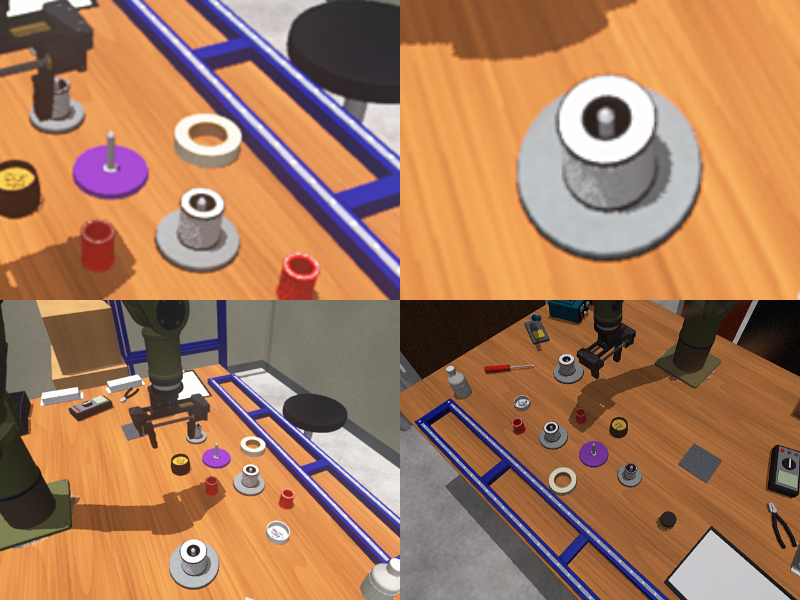

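All three reels sit over the right spindles. The pad is empty, the bystanders are where they were and the robot is clear.

```bash
python3 -c "from plant import r;print(r.finish_job())"
```

```text
the job is handed in; nothing more can be done
None
```

The job is handed in after about 27 s on the robot's clock: the large, medium and small reels each rest upright over the spindle of their own stand, and in the last pictures the tip cleaner, flux jar and tape roll stand where they were.

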